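# Set the blade tension of a cheese portioner by quarter turns

## Task

The three blades of the cheese portioner are tensioned by the square brass nipples on the near side of its rim, and their threads are left-handed: anticlockwise tightens, clockwise loosens. Going round the rim from the left-most to the right-most, and finishing each before turning the next, turn the nipple anticlockwise until you feel it come up hard against its stop, then slacken it clockwise by counted quarter turns: one for the left nipple, two for the middle one, one for the right. Let go at the end and leave the pieces of cheese and butter standing around where they are.

Things in the scene. Friction and masses are not known exactly. Their poses are not given: they have to be found in the camera images.
- portioner: cheese portioner fixed on the deck: wooden board 208 mm across, 16 mm thick; three steel posts; a steel rim 187 mm across, top 112 mm above the deck, spanned by three rigid blades crossing at a hub like spokes, a cheese wheel beneath. Each blade is tightened by a brass nipple at the near side of the rim. Origin: centre of the board's underside; x points away from the nipples, z up
- head_left (a point): left-most (robot's left, +y side) of three nipples 60 degrees apart: point on its axis, half-way up its square brass head (15x15 mm across flats, 36 mm long, 18 mm each way along z), 136 mm above the deck; 22 mm below it along the axis is a steel collar 19 mm across. z: the nipple's axis, leaning 30 degrees from vertical, outward from the rim; x and y: square to the flats
- nipple_left (a joint): its turn in rad, grows clockwise seen looking down on the head (loosening). Counted from an arbitrary mark: the hard stop is not at 0 and can only be felt; it lies 0.4 to 1.2 rad anticlockwise of the start. Friction 0.08 N m, stays where left; at the stop torque rises steeply (over 0.2 N m proves it). Turns up to 4.6 rad clockwise from the stop
- head_middle (a point): middle one (nearest the robot) of three nipples 60 degrees apart: point on its axis, half-way up its square brass head (15x15 mm across flats, 36 mm long, 18 mm each way along z), 136 mm above the deck; 22 mm below it along the axis is a steel collar 19 mm across. z: the nipple's axis, leaning 30 degrees from vertical, outward from the rim; x and y: square to the flats
- nipple_middle (a joint): its turn in rad, grows clockwise seen looking down on the head (loosening). Counted from an arbitrary mark: the hard stop is not at 0 and can only be felt; it lies 0.4 to 1.2 rad anticlockwise of the start. Friction 0.08 N m, stays where left; at the stop torque rises steeply (over 0.2 N m proves it). Turns up to 4.6 rad clockwise from the stop
- head_right (a point): right-most (-y side) of three nipples 60 degrees apart: point on its axis, half-way up its square brass head (15x15 mm across flats, 36 mm long, 18 mm each way along z), 136 mm above the deck; 22 mm below it along the axis is a steel collar 19 mm across. z: the nipple's axis, leaning 30 degrees from vertical, outward from the rim; x and y: square to the flats
- nipple_right (a joint): its turn in rad, grows clockwise seen looking down on the head (loosening). Counted from an arbitrary mark: the hard stop is not at 0 and can only be felt; it lies 0.4 to 1.2 rad anticlockwise of the start. Friction 0.08 N m, stays where left; at the stop torque rises steeply (over 0.2 N m proves it). Turns up to 4.6 rad clockwise from the stop
- brick_mid (a point): bystander, loose on the deck, to be left alone: small tan cheese brick, 53x82x38 mm; point 18 mm above the centre of its underside
- butter_mid (a point): bystander, loose on the deck, to be left alone: yellow butter piece, 45x63x22 mm; point 18 mm above the centre of its underside
- slice_mid (a point): bystander, loose on the deck, to be left alone: thin pale cheese wedge, 67x77x30 mm; point 18 mm above the centre of its underside
- block_mid (a point): bystander, loose on the deck, to be left alone: grainy yellow cheese brick, 57x92x40 mm; point 18 mm above the centre of its underside
- small_wheel_mid (a point): bystander, loose on the deck, to be left alone: small white cheese wheel, 101x97x46 mm; point 18 mm above the centre of its underside
- cut_mid (a point): bystander, loose on the deck, to be left alone: cheese wedge with dark top, 100x92x40 mm; point 18 mm above the centre of its underside

How it is judged (in metres and radians):
On the way, in this order (a step that is already met when the one before it is completed fails the run):
1. the left nipple is turned anticlockwise up against its stop (value of joint nipple_left below -0.07 rad), for 0.1 s.
2. the left nipple is slackened clockwise by one quarter turn from its stop (value of joint nipple_left between 1.181 and 1.701 rad), for 0.2 s.
3. the middle nipple is turned anticlockwise up against its stop (value of joint nipple_middle below -0.66 rad), for 0.1 s.
4. the middle nipple is slackened clockwise by two quarter turns from its stop (value of joint nipple_middle between 2.162 and 2.682 rad), for 0.2 s.
5. the right nipple is turned anticlockwise up against its stop (value of joint nipple_right below -0.33 rad), for 0.1 s.
6. the right nipple is slackened clockwise by one quarter turn from its stop (value of joint nipple_right between 0.921 and 1.441 rad), for 0.2 s.
At the end, for the whole second after the job is handed in: The left and right nipples stand one quarter turn clockwise of their hard stops and the middle one two quarter turns, each within 15 degrees (0.26 rad), all at rest (all of step 2 and all of step 4 and all of step 6 and velocity of joint nipple_left between -0.05 and 0.05 rad/s and velocity of joint nipple_middle between -0.05 and 0.05 rad/s and velocity of joint nipple_right between -0.05 and 0.05 rad/s); the robot touches nothing.
It fails at once if a piece of cheese or butter standing around is pushed more than 40 mm from its place (distance of any of brick_mid, butter_mid, slice_mid, block_mid, small_wheel_mid, cut_mid from where it was at the start of the episode above 0.04 m).
It also fails if it takes over 72 s, if anything falls off the work surface, if the arm or the gripper's body presses on something with over 40 N, if the wrist force passes 120 N, or if a joint passes its speed limit or range.

## Robot

A 6-joint arm with a two-finger parallel gripper is mounted at the origin on a cart in front of the work surface, level with it; the furniture and walls round the work are solid. World frame = base frame: x ahead of the robot, y to its left, z up, the work surface at z = 0. Lengths are in mm, angles in rad, forces in N, time in s.
With the tool pointing down it reaches from about 250 to 800 mm from the base axis. Payload 3.9 kg.
Tool frame: the origin (TCP) lies at the very end of the fingers, on their centre line; the grasp point (between the pads) lies 19 mm behind it; z points along the fingers, y is the line along which they close (so a half turn about z gives the same grasp; the last joint's range is limited). The gripper opens to 85 mm and grips with 20 to 120 N. Pads are 22 mm wide; open, the fingers measure 114 mm over their backs; the gripper's body (76 mm by 85 mm) begins 54 mm behind the grasp point. The pads swing forward as they close: fully open they stand 13 mm farther back than shut.
Start: joints at [-1.133, 0.26, -0.138, 1.173, 0, 1.571], TCP at [222.567, -475.478, 231.304] pointing down, gripper open.
Joint ranges: [-2.78, 2.78], [-0.83, 1.72], [-1.28, 1.37], [-1.9, 2.12], [-1.57, 1.48], [-3.14, 3.14]. Speed limits (rad/s): [2.57, 2.57, 3.14, 3.14, 3.14, 3.14].

## Interface

Orientations are given as a 3x3 rotation matrix whose columns are the frame's x, y, z axes.
In Python, from bench import env, viewer, nets gives the robot as it stands. The module is installed in compiled form; this text tells all that it offers. Calls block until the motion is done:
- env.move_ptp(position, orientation): joint-space move of the TCP to a pose.
- env.servo_line(position, rate=150, frame=None, stop_force=None): straight line of the TCP; frame=None keeps the orientation; rate is the mean speed in mm/s. With stop_force (N) it stops when the force on the tool has changed by that much, and returns True; else False.
- env.set_joints(angles): joint-space move.
- env.grip(opening, grasp_force=None): finger opening in mm; grasp_force is the grip in N (None keeps the last); returns when the fingers have stopped.
- env.dwell(seconds).
- env.solve_ik(position, orientation): joint angles nearest the present ones, or None.
- viewer.snapshot(name): name is "scene" or "top"; returns a dict with "pixels" (480x640x3 uint8, red, green, blue), "range_z" (480x640 float32, mm along the optical axis (not along the pixel's ray), 0 where there is no reading), "fx", "fy", "cx", "cy" (pixels), "origin" and "attitude" of the camera in the world. Camera axes: x right, y down, z forward; pixel columns grow to the right and rows downward; lengths in mm; the calibration is good to about 2 mm. A picture is of the moment at which its call begins.
A pose or a line that the arm cannot do raises env.PlanningError and nothing moves.
- env.job_done(): hands the job in; it is judged then, once.
Trained networks look in a picture, given as the dict that the camera call returned (one of the last four; its "shot" number tells which), for a name from the list of things; names that differ only in an ending like _2 or _b are one class to them, and where a whole thing is asked for, a point or a joint stands for the part that bears it (a point fixed in the world has none). Each returns a list of dicts, best first, with "score" (0 to 1); they miss things now and then, are a little off and sometimes report something else, mostly with a low value. They report only what shows in the picture. A call takes as long as a camera call.
- nets.spot_in(thing, picture): "point" ([x, y, z] in mm, in world coordinates, good to about 4 mm: the middle of the surface that is visible of it).
- nets.regions_of(thing, picture): "mask" (480x640 bool, what is visible of it).
- nets.spot_point(thing, picture): "point" ([x, y, z] in mm, in world coordinates, good to about 4 mm: a listed point, or the origin of a listed thing).
Readings, each from a call of its own:
- env.current_time_s(): time.
- env.current_joint_pos(): joint angles.
- env.current_dq(): joint speeds.
- env.current_tau(): joint torques, N m.
- env.current_ee_pos(): TCP position.
- env.current_tool_rot(): TCP orientation.
- env.current_ft_force(): force on the tool from outside, world axes, zero at the start.
- env.current_wrist_torque(): the same for the moment, N m.
- env.current_grip_width(): finger opening in mm.
- env.current_finger_force(): force on a finger pad.
Only numpy, scipy, OpenCV 4.12 (cv2) and the standard library are available. Lean on these libraries where they do the work, as an engineer would, in place of code of your own. Each camera call takes 0.05 s, during which the arm holds its last target. There are 200 camera calls.

## Working session

There is one attempt and no reset: what is moved stays moved. The work goes in short steps, each a Python script; the robot and the scene stay as the last script left them, time stands still between calls to the robot, and variables do not carry over. Pictures are saved under pics/ and viewed, at most 10 in all, crops included, and the job is handed in when it is done.

```bash
mkdir -p pics
python3 - <<'E'
from bench import env, viewer, nets
import cv2, numpy as np
print(env.current_time_s())
for v in ("scene","top"):
    p=viewer.snapshot(v); cv2.imwrite(f"pics/{v}0.png",p["pixels"][:,:,::-1])
    print(v,p["fx"],p["cx"],p["cy"],np.round(p["origin"]),np.round(p["attitude"],3).tolist())
    for n in ["portioner","head_left","head_middle","head_right","brick_mid","butter_mid","slice_mid","block_mid","small_wheel_mid","cut_mid"]:
        print(n,[(np.round(d["point"],1).tolist(),round(d["score"],2)) for d in nets.spot_point(n,p)[:3]])
print(env.current_time_s())
E
```

```text
0.0
scene 592.8889586489489 327.86654582009015 243.54125990810155 [-268.  742. 1117.] [[-0.626, -0.544, 0.559], [-0.78, 0.421, -0.463], [0.016, -0.726, -0.688]]
portioner [([599.3, 36.6, -1.9], 0.97)]
head_left [([546.9, 135.1, 137.1], 0.48)]
head_middle [([640.2, -216.7, 17.7], 0.63)]
head_right [([538.7, -56.1, 138.4], 0.49)]
brick_mid [([417.3, -32.5, 16.4], 0.57)]
butter_mid [([431.4, 112.3, 14.5], 0.87)]
slice_mid [([673.1, 189.0, 17.5], 0.89)]
block_mid [([654.4, -119.8, 13.8], 0.55)]
small_wheel_mid [([637.8, -219.7, 19.5], 0.98)]
cut_mid [([647.3, 295.7, 15.5], 0.95), ([674.0, 187.1, 16.8], 0.73)]
top 497.2047009444246 319.503172100308 239.20611130722966 [ 455.   35. 1065.] [[0.01, -0.995, 0.101], [-1.0, -0.012, -0.013], [0.014, -0.101, -0.995]]
portioner [([604.4, 34.0, -1.0], 0.73)]
head_left [([543.9, 135.3, 136.5], 0.69)]
head_middle [([489.7, 43.7, 136.2], 0.68)]
head_right [([540.6, -60.9, 133.7], 0.42)]
brick_mid [([415.1, -38.5, 16.0], 0.65)]
butter_mid [([438.5, 114.4, 15.7], 0.97)]
slice_mid [([675.9, 189.6, 19.8], 0.8)]
block_mid [([654.9, -116.7, 16.4], 0.73)]
small_wheel_mid [([643.5, -216.3, 20.0], 0.74)]
cut_mid [([642.0, 289.6, 17.2], 0.86)]
1.1
```

View pics/scene0.png

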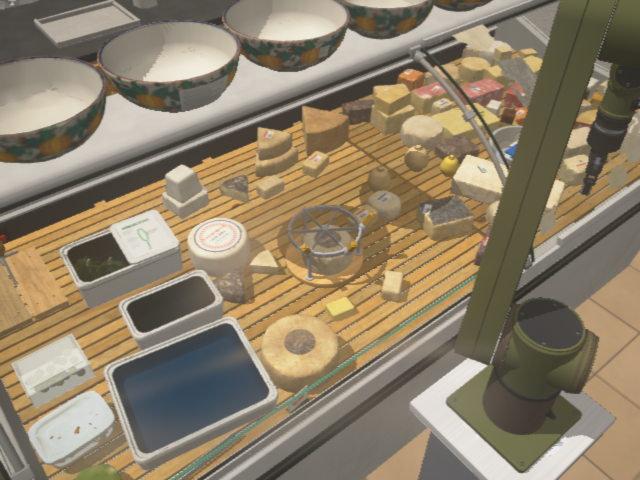

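View pics/top0.png

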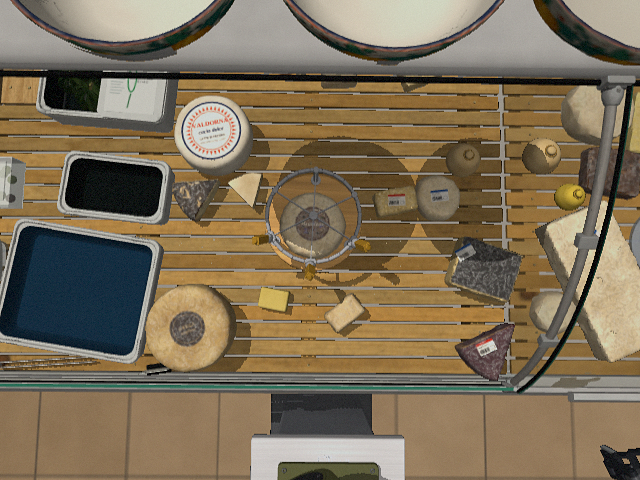

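The top view shows the heads at about (262,240), (309,270) and (361,246). In the scene view they are at about (300,265), (325,243) and (360,243). Next I'll refine the rim and head positions from depth and look at the flats.

```bash
cat > h.py <<'E'
from bench import env, viewer, nets
import cv2, numpy as np
def cloud(p):
    v,u=np.mgrid[:480,:640]; z=p["range_z"]
    c=np.stack([(u-p["cx"])/p["fx"]*z,(v-p["cy"])/p["fy"]*z,z],-1)
    w=c@np.array(p["attitude"]).T+p["origin"]; w[z<=0]=np.nan; return w
def proj(p,w):
    c=(np.array(w)-p["origin"])@np.array(p["attitude"])
    return p["fx"]*c[0]/c[2]+p["cx"],p["fy"]*c[1]/c[2]+p["cy"]
E
python3 - <<'E'
from h import *
from scipy.optimize import least_squares
H={"head_left":(545,135,136),"head_middle":(490,43,136),"head_right":(540,-59,136)}
rows=[]
for v in ("scene","top"):
    p=viewer.snapshot(v); w=cloud(p)
    np.savez(f"{v}.npz",w=w,pix=p["pixels"])
    d=np.hypot(w[...,0]-602,w[...,1]-35)
    m=(w[...,2]>98)&(w[...,2]<120)&(d>80)&(d<103)
    q=w[m]
    r=least_squares(lambda a:np.hypot(q[:,0]-a[0],q[:,1]-a[1])-a[2],[602,35,90],loss="soft_l1")
    print(v,"rim",m.sum(),r.x.round(1),"ztop",np.percentile(q[:,2],[50,95]).round(1))
    row=[]
    for n,h in H.items():
        hs=cv2.cvtColor(p["pixels"],cv2.COLOR_RGB2HSV)
        near=(np.hypot(w[...,0]-h[0],w[...,1]-h[1])<28)&(w[...,2]>119)
        k=w[near]; print(n,near.sum(),"mean",k.mean(0).round(1) if len(k) else None,"zmax",k[:,2].max() if len(k) else None, [ (x["point"].round(1) if hasattr(x["point"],"round") else x["point"],round(x["score"],2)) for x in nets.spot_point(n,p)[:2]])
        u,vv=map(int,proj(p,h)); c=p["pixels"][vv-15:vv+15,u-15:u+15,::-1]
        row.append(cv2.resize(c,(260,260),interpolation=cv2.INTER_CUBIC))
    rows.append(np.hstack(row))
cv2.imwrite("pics/crop.png",np.vstack(rows))
E
```

```text
scene rim 795 [597.4  39.7  90.1] ztop [110.2 116.6]
head_left 74 mean [543.  140.4 142.1] zmax 158.18253156667083 [([651.0, -120.5, 15.5], 0.66), ([545.8, 136.1, 137.1], 0.57)]
head_middle 95 mean [485.   46.8 140.6] zmax 157.7194242709187 [([485.5, 42.1, 135.7], 0.42)]
head_right 99 mean [536.3 -50.4 138.5] zmax 157.78974518543976 [([540.8, -60.7, 139.9], 0.67)]
top rim 1278 [597.7  35.2  89.6] ztop [111.9 117.2]
head_left 160 mean [547.1 132.2 141.2] zmax 155.94263261526294 [([545.9, 135.2, 135.2], 0.64), ([435.6, 113.5, 17.5], 0.51)]
head_middle 146 mean [488.2  40.2 142.2] zmax 155.721504811797 [([487.7, 46.0, 137.0], 0.42)]
head_right 171 mean [538.9 -56.2 140.4] zmax 156.39910526236338 [([538.0, -60.0, 133.1], 0.67)]
```

View pics/crop.png

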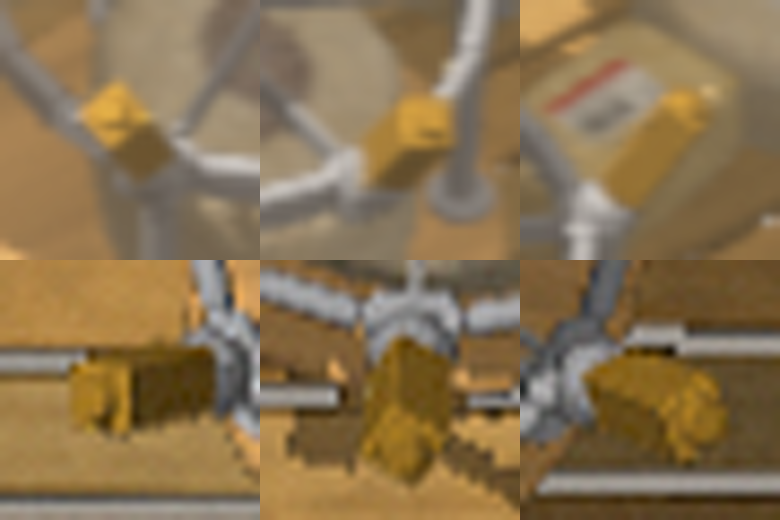

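Each head shows as a leaning square prism. In the top view the left one looks roughly aligned to the image axes and the middle one looks turned about 45°. I'll fit three boxes to the depth clouds.

```bash
cat > fit.py <<'E'
from h import *
from scipy.optimize import least_squares
from scipy.spatial.transform import Rotation as Ro
import itertools
def axes(yaw,k):   # k=+1 left,0,-1 right ; base frame: z=axis, x inward-ish
    a=np.pi+yaw-k*np.pi/3; out=np.array([np.cos(a),np.sin(a),0])
    z=.5*out+np.sqrt(.75)*np.array([0,0,1]); y=np.cross(z,-out); y/=np.linalg.norm(y)
    return np.stack([np.cross(y,z),y,z],1),out
def sdf(q,c,B,t):
    l=(q-c)@B@Ro.from_euler("z",t).as_matrix(); d=np.abs(l)-[7.5,7.5,18]
    return np.linalg.norm(np.maximum(d,0),axis=1)+np.minimum(d.max(1),0)
if __name__=="__main__":
    for views in (["scene"],["top"]):
        pts={}
        for i,k in enumerate((1,0,-1)):
            B,o=axes(0,k); q=np.vstack([np.load(v+".npz")["w"].reshape(-1,3) for v in views])
            c=np.array([597.5,36.5,136])+111*axes(-.05,k)[1]
            l=(q-c)@axes(-.05,k)[0]
            pts[k]=q[(np.abs(l[:,:2]).max(1)<17)&(l[:,2]>-13)&(l[:,2]<26)]
        def cost(a):
            return np.concatenate([sdf(pts[k],np.array([a[0],a[1],136+a[4]])+a[3]*axes(a[2],k)[1],axes(a[2],k)[0],a[5+i]) for i,k in enumerate((1,0,-1))])
        best=None
        for t in itertools.product((0,.5,1.0),repeat=3):
            r=least_squares(cost,[597.5,36.5,-.05,111,0,*t],loss="soft_l1",f_scale=1)
            if best is None or r.cost<best.cost: best=r
        a=best.x; print(views,best.cost.round(1),a.round(3),[len(p) for p in pts.values()])
        for k in (1,0,-1): print((a[:2]+a[3]*axes(a[2],k)[1][:2]).round(1),end=" ")
        print()
        # angle scan
        for i in range(3):
            print([round(float(np.sum(np.minimum(np.abs(cost(np.r_[a[:5+i],a[5+i]+dt,a[6+i:]])),3))),0) for dt in np.arange(-.8,.8,.2)])
E
python3 fit.py
```

```text
['scene'] 182.7 [ 5.99276e+02  3.78720e+01 -4.80000e-02  1.11422e+02  1.31200e+00
  8.28000e-01  1.10500e+00  1.33900e+00] [67, 81, 76]
[548.2 136.9] [488.   43.2] [539.  -55.9] 
[294.0, 294.0, 286.0, 275.0, 269.0, 275.0, 279.0, 288.0]
[311.0, 307.0, 295.0, 280.0, 269.0, 286.0, 298.0, 308.0]
[272.0, 275.0, 281.0, 274.0, 269.0, 274.0, 276.0, 274.0]
['top'] 139.2 [ 5.98633e+02  3.50990e+01 -4.70000e-02  1.11872e+02  1.56000e-01
 -5.59000e-01  1.05800e+00  1.04500e+00] [134, 125, 138]
[547.3 134.5] [486.9  40.4] [538.2 -59. ] 
[367.0, 360.0, 342.0, 317.0, 304.0, 317.0, 346.0, 364.0]
[355.0, 350.0, 337.0, 322.0, 304.0, 320.0, 336.0, 350.0]
[382.0, 374.0, 353.0, 325.0, 304.0, 326.0, 358.0, 379.0]
```

Run:
```python
from h import *
from fit import axes
w=np.load("top.npz")["w"]
for r,c in [(80,615),(130,612),(180,605),(240,588),(300,565),(350,540),(385,515),(385,300),(388,100),(380,400),(77,300),(77,100),(400,300),(150,640-5)]:
    k=w[r-4:r+5,max(c-6,0):c+7].reshape(-1,3); k=k[np.isfinite(k[:,0])]; print((r,c),k[k[:,2].argmax()].round() if len(k) else None)
q=w.reshape(-1,3); q=q[np.isfinite(q[:,0])]
for x0 in range(100,900,100):
    s=[ (q[(abs(q[:,0]-x0-50)<50)&(abs(q[:,1]-y0-50)<50)][:,2].max(initial=-99)).round() for y0 in range(500,-700,-100)]
    print(x0,s)
cen=np.array([598.9,36.5,136])
for n,k,t in (("L",1,.95),("M",0,1.07),("R",-1,1.1)):
    B,o=axes(-.0475,k); c=cen+111.6*o; z=-B[:,2]
    for j in range(4):
        a=t+j*np.pi/2; y=B@[np.cos(a),np.sin(a),0]; R=np.stack([np.cross(y,z),y,z],1)
        for d in (-14,70):
            s=env.solve_ik(c+d*B[:,2],R); print(n,j,d,None if s is None else np.round(s,2))
```

```text
(80, 615) [ 740. -374.  426.]
(130, 612) [ 683. -379.  395.]
(180, 605) [ 620. -380.  371.]
(240, 588) [ 537. -374.  331.]
(300, 565) [ 449. -376.  267.]
(350, 540) [ 361. -376.  185.]
(385, 515) [ 267. -352.   83.]
(385, 300) [266.  52.  83.]
(388, 100) [265. 436.  82.]
(380, 400) [ 271. -149.   27.]
(77, 300) [745.  53. 420.]
(77, 100) [745. 324. 411.]
(400, 300) [ 112.   65. -475.]
(150, 635) [ 754. -645.   52.]
100 [np.float64(-99.0), np.float64(-99.0), np.float64(-99.0), np.float64(-99.0), np.float64(6.0), np.float64(244.0), np.float64(253.0), np.float64(6.0), np.float64(-99.0), np.float64(-99.0), np.float64(352.0), np.float64(-99.0)]
200 [np.float64(84.0), np.float64(83.0), np.float64(84.0), np.float64(83.0), np.float64(84.0), np.float64(85.0), np.float64(84.0), np.float64(85.0), np.float64(85.0), np.float64(117.0), np.float64(352.0), np.float64(114.0)]
300 [np.float64(57.0), np.float64(55.0), np.float64(77.0), np.float64(78.0), np.float64(74.0), np.float64(43.0), np.float64(42.0), np.float64(7.0), np.float64(58.0), np.float64(241.0), np.float64(131.0), np.float64(65.0)]
400 [n
[... 1516 characters left out ...]
 0.1  -0.1   0.67]
M 0 70 [ 0.17 -0.18 -0.86  0.37 -0.11  0.69]
M 1 -14 [ 0.15  0.01 -0.94  0.1  -0.1  -0.9 ]
M 1 70 [ 0.17 -0.18 -0.86  0.37 -0.11 -0.88]
M 2 -14 [ 0.15  0.01 -0.94  0.1  -0.1  -2.47]
M 2 70 [ 0.17 -0.18 -0.86  0.37 -0.11 -2.45]
M 3 -14 [ 0.15  0.01 -0.94  0.1  -0.1   2.24]
M 3 70 [ 0.17 -0.18 -0.86  0.37 -0.11  2.26]
R 0 -14 [-0.39  0.3  -0.51  0.66  0.51 -0.89]
R 0 70 [-0.47  0.23 -0.39  0.89  0.52 -0.99]
R 1 -14 [-0.39  0.3  -0.51  0.66  0.51 -2.46]
R 1 70 [-0.47  0.23 -0.39  0.89  0.52 -2.56]
R 2 -14 [-0.39  0.3  -0.51  0.66  0.51  2.25]
R 2 70 [-0.47  0.23 -0.39  0.89  0.52  2.15]
R 3 -14 [-0.39  0.3  -0.51  0.66  0.51  0.68]
R 3 70 [-0.47  0.23 -0.39  0.89  0.52  0.58]
```

Pipe clearance is fine once lifted: at y≈-376 the frame pipe is about 190 mm high where I cross. I'll approach the left nipple and grip it.

```bash
cat >> h.py <<'E'
from fit import axes
CEN=np.array([598.9,36.5,136]); 
def pose(k,t,d,off=(0,0,0)):
    B,o=axes(-.0475,k); z=-B[:,2]; y=B@[np.cos(t),np.sin(t),0]
    return CEN+111.6*o+d*B[:,2]+off, np.stack([np.cross(y,z),y,z],1)
def state(s=""):
    R=np.array(env.current_tool_rot()); f=np.array(env.current_ft_force())@R; m=np.array(env.current_wrist_torque())@R
    print(s,"t%.1f"%env.current_time_s(),"q6 %.3f"%env.current_joint_pos()[5],"F",f.round(1),"M",m.round(3),"w%.1f"%env.current_grip_width(),flush=True)
    return f,m
def turn(dq):
    q=list(env.current_joint_pos()) if not hasattr(turn,"q") else turn.q
    q[5]+=dq; turn.q=q; env.set_joints(q)
E
sed -i 's/^from h import \*/import numpy as np/' fit.py
python3 - <<'E'
from h import *
p=np.array(env.current_ee_pos()); p[2]=390
env.servo_line(p,rate=300); 
t=.95+np.pi/2
env.grip(40,40)
env.move_ptp(*pose(1,t,160)); state()
env.move_ptp(*pose(1,t,60)); state()
print(env.servo_line(pose(1,t,-14)[0],rate=80,stop_force=8)); state("in")
print(np.round(np.array(env.current_ee_pos())-pose(1,t,-14)[0],1))
p=viewer.snapshot("top"); q=viewer.snapshot("scene")
out=[]
for a in (p,q):
    u,v=map(int,proj(a,pose(1,t,0)[0])); out.append(cv2.resize(a["pixels"][v-40:v+40,u-40:u+40,::-1],(400,400)))
cv2.imwrite("pics/inL.png",np.hstack(out))
E
```

```text
t5.3 q6 0.848 F [-0.7 -0.6 -0.4] M [-0.371  0.256 -0.035] w40.0
 t5.8 q6 0.746 F [-0.2  0.4 -0.7] M [-0.388  0.212  0.112] w39.9
False
in t6.9 q6 0.669 F [ 1.3 -0.5 -0.2] M [-0.377  0.279  0.029] w39.9
[0.3 0.4 0.5]
```

View pics/inL.png

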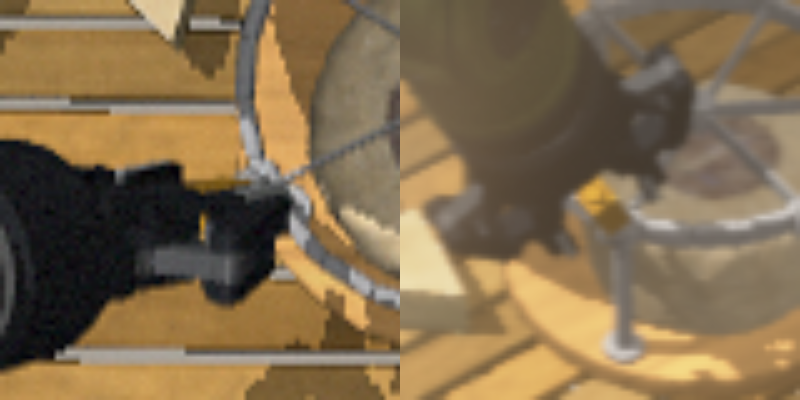

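The head (orange, at about (600,200) in the right half) stands between the open fingers. Now grip and turn it.

```bash
cat >> h.py <<'E'
def mean(n=6):
    R=np.array(env.current_tool_rot()); a=[]
    for _ in range(n):
        a.append(np.r_[np.array(env.current_ft_force())@R,np.array(env.current_wrist_torque())@R]); env.dwell(.01)
    return np.mean(a,0)
def show(s,a): print(s,"t%.1f"%env.current_time_s(),"q6 %.3f"%env.current_joint_pos()[5],a[:3].round(1),a[3:].round(3),"w%.1f"%env.current_grip_width(),flush=True)
def tighten(z0,step=.08,lim=.35,maxturn=1.75):
    q0=env.current_joint_pos()[5]
    while q0-env.current_joint_pos()[5]<maxturn:
        turn(-step); a=mean(); show("ccw",a)
        if abs(a[5]-z0)>lim or np.linalg.norm(a[:3])>50: break
E
python3 - <<'E'
from h import *
a=mean(10); show("pre",a); z0=a[5]
env.grip(5,40); a=mean(10); show("grip",a)
if np.linalg.norm(a[:3])<60 and 13<env.current_grip_width()<18: tighten(z0)
E
```

```text
pre t7.1 q6 0.669 [-0.1 -0.  -0. ] [-0.362  0.273  0.005] w39.9
grip t7.5 q6 0.669 [ 0.6 -1.3 -3.5] [-0.11   0.381 -0.051] w14.5
ccw t7.8 q6 0.590 [ 0.6 -0.5 -2.6] [-0.27   0.323 -0.079] w14.4
ccw t8.1 q6 0.511 [ 0.6 -0.3 -2.6] [-0.33   0.341 -0.075] w14.6
ccw t8.4 q6 0.431 [ 0.8 -0.1 -2.6] [-0.401  0.291 -0.078] w15.1
ccw t8.7 q6 0.351 [ 0.7  0.1 -2.7] [-0.509  0.267 -0.079] w14.4
ccw t9.0 q6 0.271 [ 0.7  0.6 -2.2] [-0.614  0.224 -0.059] w14.3
ccw t9.3 q6 0.191 [-0.3  1.2 -2.3] [-0.733  0.014 -0.073] w14.1
ccw t9.6 q6 0.111 [-0.7  1.9 -1.7] [-0.855 -0.132 -0.067] w14.6
ccw t9.9 q6 0.031 [-1.6  2.  -1.6] [-0.959 -0.317 -0.063] w14.6
ccw t10.2 q6 -0.049 [-2.   3.1 -1.3] [-1.081 -0.468 -0.08 ] w14.4
ccw t10.5 q6 -0.128 [-1.8  4.3 -1.4] [-1.268 -0.493  0.72 ] w13.9
```

Run:
```python
from h import *
env.dwell(.2); show("hold",mean())
turn(.05); show("cw",mean())
turn(-.05); show("again",mean())
turn(.2); show("cw",mean())
q=turn.q; q[5]=-.11+np.pi/2-.3; env.set_joints(q); show("cw",mean())
q[5]=-.11+np.pi/2; env.set_joints(q); show("end",mean()); env.dwell(.25)
```

```text
hold t10.8 q6 -0.130 [-2.4  4.3 -1.5] [-1.36  -0.548  0.773] w14.4
cw t11.1 q6 -0.081 [-2.2  3.4 -1.1] [-1.131 -0.518  0.079] w14.3
again t11.4 q6 -0.128 [-1.8  3.8 -1.6] [-1.195 -0.446  0.733] w14.5
cw t11.7 q6 0.067 [-1.7  2.9 -1. ] [-1.086 -0.355  0.058] w14.7
cw t12.8 q6 1.159 [ 0.   0.2 -1.8] [-0.234  0.391  0.018] w14.2
end t13.2 q6 1.458 [-1.4 -1.7 -2.6] [0.252 0.157 0.051] w14.5
```

Left stop confirmed: torque jumped to 0.7 N m twice at the same angle. It is now slackened one quarter turn, so on to the middle nipple.

```bash
cat > mid.py <<'E'
from h import *
def go(kprev,kn,t,turns):
    z=np.array(env.current_tool_rot())[:,2]
    env.grip(40); show("open",mean())
    env.servo_line(np.array(env.current_ee_pos())-z*100,rate=150)
    env.move_ptp(*pose(kn,t,120)); env.move_ptp(*pose(kn,t,50))
    if env.servo_line(pose(kn,t,-14)[0],rate=80,stop_force=8): show("BUMP",mean()); return
    a=mean(10); show("pre",a); z0=a[5]
    env.grip(5,40); a=mean(10); show("grip",a)
    if np.linalg.norm(a[:3])>40 or not 12.5<env.current_grip_width()<18: print("BAD GRIP"); return
    tighten(z0)
E
python3 - <<'E'
from mid import *
go(1,0,1.07+np.pi/2,2)
E
```

```text
open t13.9 q6 1.461 [-0.1 -0.   0. ] [-0.078  0.444 -0.01 ] w39.9
pre t18.2 q6 -0.902 [-0.1 -0.2 -0.3] [-0.411  0.208  0.004] w40.5
grip t18.6 q6 -0.902 [ 0.3  1.4 -7.2] [-0.668  0.214 -0.036] w14.3
ccw t18.9 q6 -0.981 [-0.1  0.3 -1.5] [-0.509  0.157 -0.098] w14.2
ccw t19.2 q6 -1.060 [-0.3  1.  -3.1] [-0.591  0.083 -0.073] w14.7
ccw t19.5 q6 -1.140 [-0.9  1.5 -4.1] [-0.696 -0.008 -0.04 ] w14.5
ccw t19.8 q6 -1.220 [-0.9  1.6 -4.8] [-0.802 -0.105 -0.07 ] w14.2
ccw t20.1 q6 -1.300 [-1.4  2.1 -6.2] [-0.901 -0.207 -0.09 ] w14.9
ccw t20.4 q6 -1.380 [-1.5  2.4 -6.4] [-0.893 -0.289 -0.086] w14.0
ccw t20.7 q6 -1.460 [-1.9  2.2 -6.3] [-0.87  -0.378 -0.07 ] w14.5
ccw t21.0 q6 -1.540 [-2.1  2.1 -6.9] [-0.867 -0.459 -0.057] w14.3
ccw t21.3 q6 -1.620 [-2.   1.9 -6.6] [-0.829 -0.505 -0.09 ] w14.2
ccw t21.6 q6 -1.700 [-2.3  2.  -6.7] [-0.809 -0.576 -0.075] w14.4
ccw t21.9 q6 -1.780 [-2.7  1.7 -7.2] [-0.789 -0.628 -0.064] w14.5
ccw t22.2 q6 -1.860 [-2.6  1.4 -7.4] [-0.746 -0.69  -0.078] w14.3
ccw t22.5 q6 -1.940 [-2.8  2.1 -6.9] [-0.708 -0.753 -0.09 ] w14.3
ccw t22.8 q6 -2.020 [-2.9  1.5 -7.7] [-0.648 -0.783 -0.073] w14.3
ccw t23.1 q6 -2.100 [-2.6  1.3 -7. ] [-0.62  -0.756 -0.073] w14.1
ccw t23.4 q6 -2.178 [-2.5  1.4 -7.2] [-0.594 -0.839  0.764] w14.1
```

Run:
```python
from mid import *
env.dwell(.2); show("hold",mean())
turn(.06); show("cw",mean()); turn(-.06); show("again",mean())
if mean()[5]>.3:
    q=turn.q; s=-2.16
    for f in (.3,1.2,2.2,np.pi): q[5]=s+f; env.set_joints(q); show("cw",mean())
    env.dwell(.25)
    go(0,-1,1.1+3*np.pi/2,1)
```

```text
hold t23.7 q6 -2.178 [-2.6  1.4 -7.5] [-0.598 -0.824  0.777] w14.0
cw t24.0 q6 -2.118 [-1.7  0.3 -5.4] [-0.348 -0.68   0.062] w14.3
again t24.3 q6 -2.175 [-2.2  0.2 -5.5] [-0.34  -0.789  0.713] w14.7
cw t24.8 q6 -1.863 [-2.4  0.6 -4.4] [-0.496 -0.605  0.052] w14.1
cw t25.7 q6 -0.961 [-1.4  0.8 -3.1] [-0.539 -0.112  0.088] w14.5
cw t26.7 q6 0.039 [-2.  -0.7 -0.9] [0.062 0.101 0.065] w14.4
cw t27.6 q6 0.981 [-5.2 -0.6  0.1] [ 0.401 -0.67   0.071] w14.5
open t28.3 q6 0.981 [ 0.2 -0.3 -0. ] [0.31  0.303 0.011] w39.9
pre t31.4 q6 0.681 [-0.1 -0.1  0.1] [ 0.401 -0.22  -0.011] w40.3
grip t31.8 q6 0.682 [ 0.2 -2.7 -6.1] [ 0.993 -0.19   0.06 ] w14.7
ccw t32.5 q6 0.901 [-40.1 -19.8  -7.5] [ 4.193 -7.319 -0.264] w5.1
ccw t32.8 q6 0.821 [-36.3 -19.   -6.5] [ 4.056 -6.511 -0.252] w5.4
ccw t33.1 q6 0.741 [-33.5 -19.3  -4.4] [ 4.001 -6.025 -0.215] w5.2
ccw t33.4 q6 0.661 [-31.2 -18.4  -2.6] [ 3.868 -5.528 -0.234] w5.2
ccw t33.7 q6 0.581 [-28.6 -17.6  -0.6] [ 3.69  -5.088 -0.208] w4.9
ccw t34.0 q6 0.501 [-26.6 -16.8   0.4] [ 3.462 -4.663 -0.191] w5.4
ccw t34.3 q6 0.421 [-24.7 -15.6   1.9] [ 3.161 -4
[... 604 characters left out ...]
 -3.313  0.084] w5.3
ccw t37.3 q6 -0.378 [-20.4  -1.6   7.7] [ 0.193 -3.466  0.107] w5.1
ccw t37.6 q6 -0.458 [-21.6  -0.7   8.1] [-0.052 -3.737  0.147] w4.8
ccw t37.9 q6 -0.538 [-22.7  -0.2   8.4] [-0.176 -4.037  0.184] w4.9
ccw t38.2 q6 -0.618 [-23.8   0.2   7.9] [-0.266 -4.367  0.199] w5.1
ccw t38.5 q6 -0.698 [-25.9   0.9   7.8] [-0.355 -4.729  0.217] w5.1
ccw t38.8 q6 -0.778 [-27.4   0.2   7.4] [-0.352 -5.117  0.228] w5.1
ccw t39.1 q6 -0.858 [-29.7   0.2   7. ] [-0.328 -5.505  0.241] w4.9
ccw t39.4 q6 -0.938 [-31.1  -0.6   6.4] [-0.257 -5.852  0.254] w4.7
ccw t39.7 q6 -1.018 [-31.3  -2.6   2.2] [ 0.103 -5.881  0.231] w5.0
ccw t40.0 q6 -1.098 [-31.1  -4.5  -1.3] [ 0.489 -5.788  0.23 ] w5.2
```

My own bug: the `turn` helper kept the middle nipple's joint target, so the arm swung off the right head towards the middle one. I'll look before moving.

Run:
```python
from h import *
print(env.current_ee_pos(),np.round(env.current_joint_pos(),3),np.round(pose(0,0,-14)[0],1)); print(np.round(env.current_tool_rot(),2).tolist())
p=viewer.snapshot("top"); q=viewer.snapshot("scene")
out=[]
for a in (p,q):
    u,v=map(int,proj(a,pose(0,0,0)[0])); out.append(cv2.resize(a["pixels"][v-60:v+60,u-60:u+60,::-1],(400,400)))
cv2.imwrite("pics/stuck.png",np.hstack(out))
```

```text
[507.35394604  53.08377943 134.89951972] [ 0.151  0.005 -0.928  0.093 -0.075 -1.098] [494.4  41.5 123.9]
[[-0.29, -0.8, 0.52], [-0.94, 0.34, 0.0], [-0.18, -0.49, -0.85]]
```

View pics/stuck.png

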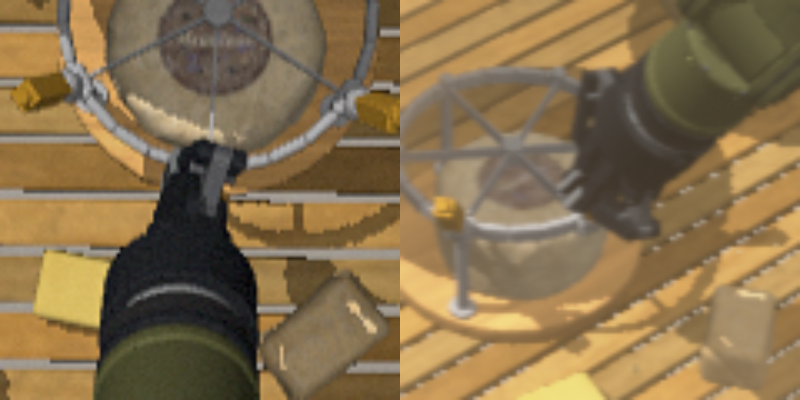

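The closed fingers are pressing on the inner side of the middle head, and the cheeses are untouched. I'll back out along the tool axis, then refit the head angles.

```bash
python3 - <<'E'
from h import *
z=np.array(env.current_tool_rot())[:,2]; p0=np.array(env.current_ee_pos())
env.servo_line(p0-z*60,rate=100); show("out",mean())
env.servo_line(p0-z*150,rate=150)
env.move_ptp([380,-60,380],env.current_tool_rot()); show("out",mean())
for v in ("top","scene"):
    p=viewer.snapshot(v); np.savez(f"{v}.npz",w=cloud(p),pix=p["pixels"])
    for n in ("brick_mid","butter_mid","block_mid"): print(n,[np.round(d["point"],0) for d in nets.spot_point(n,p)[:1]])
    out=[]
    for k in (1,0,-1):
        u,w=map(int,proj(p,pose(k,0,0)[0])); out.append(cv2.resize(p["pixels"][w-15:w+15,u-15:u+15,::-1],(260,260),interpolation=cv2.INTER_CUBIC))
    globals().setdefault("rows",[]).append(np.hstack(out))
cv2.imwrite("pics/after.png",np.vstack(rows))
E
python3 fit.py
```

```text
out t41.0 q6 -1.061 [-0.2  0.2  0.2] [-0.441  0.15  -0.008] w5.1
out t42.5 q6 -1.427 [-0.3  0.   0.4] [-0.459  0.137 -0.008] w4.9
brick_mid [array([417., -36.,  14.])]
butter_mid [array([434., 119.,  14.])]
block_mid [array([ 652., -117.,   16.])]
brick_mid [array([417., -33.,  19.])]
butter_mid [array([429., 114.,  18.])]
block_mid [array([ 656., -120.,   16.])]
['scene'] 183.6 [ 5.99310e+02  3.84710e+01 -4.50000e-02  1.11621e+02  1.48500e+00
  1.68100e+00  3.53000e-01  6.77000e-01] [77, 76, 81]
[547.9 137.6] [487.8  43.5] [539.2 -55.6] 
[321.0, 318.0, 316.0, 302.0, 291.0, 298.0, 310.0, 319.0]
[317.0, 319.0, 316.0, 301.0, 291.0, 293.0, 302.0, 313.0]
[296.0, 301.0, 304.0, 300.0, 291.0, 291.0, 294.0, 295.0]
['top'] 137.3 [ 5.98658e+02  3.50660e+01 -4.80000e-02  1.11885e+02  2.00000e-03
  1.48000e-01  5.57000e-01  8.62000e-01] [133, 125, 138]
[547.4 134.5] [486.9  40.4] [538.1 -59. ] 
[364.0, 360.0, 341.0, 315.0, 297.0, 324.0, 349.0, 357.0]
[362.0, 358.0, 340.0, 315.0, 297.0, 319.0, 340.0, 354.0]
[364.0, 363.0, 341.0, 314.0, 297.0, 311.0, 336.0, 353.0]
```

View pics/after.png

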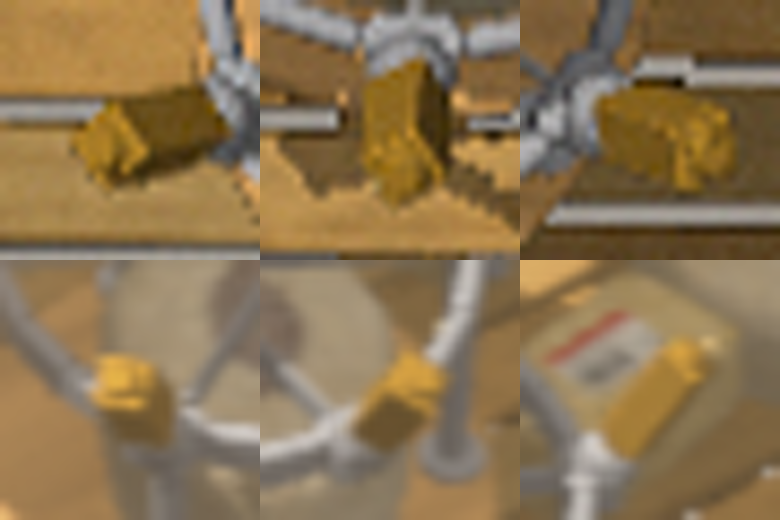

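Cheese hasn't moved and the head positions are unchanged. The left head matches what I expected (0.15 vs 0.16), but the middle has shifted about 0.2 rad, plus possible quarter-turn ambiguity, and the right about −0.18. I'll do the right nipple now with the helper fixed, then recheck the middle.

```bash
cat >> h.py <<'E'
def turn(dq):
    q=list(env.current_joint_pos()); q[5]+=dq; env.set_joints(q)
def to(q6):
    q=list(env.current_joint_pos()); q[5]=q6; env.set_joints(q); show("to",mean(3))
def approach(k,t):
    env.grip(40,40); env.move_ptp(*pose(k,t,100)); env.move_ptp(*pose(k,t,40))
    assert not env.servo_line(pose(k,t,-14)[0],rate=90,stop_force=8)
    env.grip(5,40); a=mean(4); show("grip",a)
    assert np.linalg.norm(a[:3])<40 and 12.5<env.current_grip_width()<18
def feel(step,maxturn,lim=.35):
    q0=env.current_joint_pos()[5]
    while q0-env.current_joint_pos()[5]<maxturn:
        turn(-step); a=mean(3); show("ccw",a)
        assert env.current_grip_width()>12 and np.linalg.norm(a[:3])<40
        if a[5]>lim: return True
    return False
E
python3 - <<'E'
from h import *
approach(-1,.88+3*np.pi/2)
if feel(.1,2.6):
    s=env.current_joint_pos()[5]+.02; env.dwell(.15); show("hold",mean(3))
    to(s+.3); to(s+np.pi/2); env.dwell(.2)
E
```

```text
grip t46.7 q6 0.902 [ 0.  -2.9 -5.9] [ 0.871 -0.274  0.042] w14.3
ccw t47.0 q6 0.804 [-0.1 -0.2  0.8] [ 0.425 -0.232 -0.077] w14.5
ccw t47.2 q6 0.707 [ 0.4 -0.4  0.8] [ 0.423 -0.208 -0.071] w14.3
ccw t47.5 q6 0.611 [-0.1 -1.   0.4] [ 0.446 -0.191 -0.086] w14.5
ccw t47.8 q6 0.515 [ 0.2 -0.2  0.7] [ 0.451 -0.091 -0.069] w14.1
ccw t48.1 q6 0.418 [ 0.2 -0.4  0.9] [ 0.455 -0.051 -0.056] w14.3
ccw t48.3 q6 0.322 [-0.1 -0.6  0.4] [ 0.501  0.014 -0.072] w14.3
ccw t48.6 q6 0.226 [-0.  -0.2  0.9] [ 0.489  0.028 -0.082] w14.1
ccw t48.9 q6 0.130 [ 0.4 -1.1  0.7] [ 0.462  0.069 -0.076] w14.5
ccw t49.2 q6 0.034 [-0.5 -0.9  1. ] [ 0.49   0.136 -0.083] w14.4
ccw t49.4 q6 -0.062 [ 0.6 -1.   0.5] [ 0.476  0.172 -0.074] w14.2
ccw t49.7 q6 -0.158 [ 0.3 -0.4  1.2] [ 0.455  0.214 -0.043] w14.3
ccw t50.0 q6 -0.253 [ 0.6 -0.7 -0.5] [0.451 0.361 0.723] w14.3
hold t50.2 q6 -0.256 [ 1.1 -0.6 -0.5] [0.401 0.403 0.774] w14.3
to t50.6 q6 0.064 [ 1.4 -0.3 -0.8] [0.436 0.293 0.076] w14.2
to t51.8 q6 1.337 [1.1 1.  2. ] [ 0.085 -0.152  0.013] w14.1
```

Right nipple's stop felt, then slackened one quarter turn. Now check the middle: grip it and look for a stop where a quarter-turn slip would put one. If none is felt, return to the known angle.

Run:
```python
from h import *
env.grip(40); z=np.array(env.current_tool_rot())[:,2]
env.servo_line(np.array(env.current_ee_pos())-z*80,rate=200)
approach(0,.557)
s=feel(.1,.28)
if not s:
    to(-.05); s=feel(.12,.75)
q=env.current_joint_pos()[5]; print("stop" if s else "none",q)
g=q+.02+np.pi if s else .981
if g<3.1: to(g); env.dwell(.2)
```

```text
grip t55.4 q6 1.182 [-0.8 -2.4 -6.9] [ 0.773  0.121 -0.05 ] w14.6
ccw t55.6 q6 1.082 [-0.2 -0.3  4.7] [ 0.279  0.238 -0.031] w14.4
ccw t55.9 q6 0.985 [-0.7 -0.3  5.9] [ 0.219  0.283 -0.077] w14.2
ccw t56.2 q6 0.888 [0.1 0.5 5.6] [ 0.179  0.264 -0.084] w14.4
to t57.1 q6 -0.048 [-0.2 -0.1  5.9] [-0.223  0.328 -0.063] w14.5
ccw t57.4 q6 -0.165 [-0.4  0.   5.5] [-0.228  0.318 -0.078] w14.4
ccw t57.7 q6 -0.281 [-0.5  0.   5.7] [-0.284  0.299 -0.068] w14.2
ccw t57.9 q6 -0.396 [-0.6 -0.4  5.9] [-0.315  0.276 -0.075] w14.8
ccw t58.2 q6 -0.511 [-0.6 -0.2  5.7] [-0.329  0.21  -0.06 ] w14.3
ccw t58.5 q6 -0.625 [-0.4  0.   3.9] [-0.396  0.369  0.731] w14.3
stop -0.6254147153761088
to t61.2 q6 2.536 [0.3 0.4 5.3] [ 0.283 -0.3   -0.057] w14.0
```

The check paid off: the middle had jumped a quarter turn. Its stop is felt again and it now stands two quarter turns clockwise of it. Release, verify and hand in.

```bash
python3 - <<'E'
from h import *
env.grip(40); z=np.array(env.current_tool_rot())[:,2]
env.servo_line(np.array(env.current_ee_pos())-z*150,rate=200)
env.move_ptp([380,-30,380],env.current_tool_rot()); show("out",mean(3))
for v in ("top","scene"):
    p=viewer.snapshot(v); np.savez(f"{v}.npz",w=cloud(p),pix=p["pixels"])
E
python3 fit.py | sed -n 6,8p
```

```text
out t63.3 q6 2.323 [0.3 0.1 0.6] [ 0.332 -0.303 -0.014] w39.7
[323.0, 319.0, 310.0, 297.0, 287.0, 299.0, 309.0, 318.0]
['top'] 137.4 [ 5.98665e+02  3.52630e+01 -4.70000e-02  1.11932e+02  2.16000e-01
  1.58000e-01  7.21000e-01  3.68000e-01] [132, 129, 126]
```

```bash
python3 -c "
from bench import env
print(env.job_done())"
```

```text
the job is handed in; nothing more can be done
None
```

I handed the job in at about 63 s with the left and right nipples one quarter turn and the middle two quarter turns clockwise of their felt stops, but a bug in my script swung the arm into the middle nipple and turned it after I had set it, so I felt for its stop and set it again after finishing the right one; the last top view matched the intended angles to about 0.1 rad, a check after the swing found the three cheese and butter pieces nearest the arm in place, and the hand-in gave no verdict.

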